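# Wedge the drooping glass shelf level and stack the soap box on it

## Robot

A 6-joint arm with a two-finger parallel gripper is mounted at the origin on the work surface. World frame = base frame: x ahead of the robot, y to its left, z up, the work surface at z = 0. Lengths are in m, angles in rad, forces in N, time in s.
With the tool pointing down it reaches from about 0.35 to 0.725 m from the base axis. Payload 4.3 kg.
Tool frame: the origin (TCP) lies at the very end of the fingers, on their centre line; the grasp point (between the pads) lies 19 mm behind it; z points along the fingers, y is the direction in which the jaws open and shut (so a half turn about z gives the same grasp; the last joint's range is limited). The gripper opens to 85 mm and grips with 20 to 120 N. Pads are 22 mm wide; open, the fingers measure 114 mm over their backs; the gripper's body (76 mm by 85 mm) begins 54 mm behind the grasp point. The pads swing forward as they close: fully open they stand 13 mm farther back than shut.
Start: joints at [-1.227, 0.377, 0.081, 1.274, 0, 1.46], TCP at [0.252, -0.517, 0.231] pointing down, gripper open.
Joint ranges: [-2.72, 2.72], [-0.84, 1.66], [-1.02, 1.22], [-1.77, 2.12], [-1.37, 1.28], [-3.14, 3.14]. Speed limits (rad/s): [2.57, 2.57, 3.14, 3.14, 3.14, 3.14].

## Interface

Orientations are given as a unit quaternion [w, x, y, z].
In Python, from cell import sensors, eyes, sign_off gives the robot as it stands. The module is installed in compiled form; this text tells all that it offers.
- The arm moves only by the shell command python3 -m jog 'ROWS' [OPENING] [FORCE]. ROWS is text: rows parted by semicolons, each of 4 numbers parted by spaces: the shift along the tool's x, y, z in mm, then the turn about the tool's z in rad. A call has 1 to 12 rows; each row shifts and turns the commanded pose from where the row before left it, along the tool's axes as they then stand; what a row does not reach is not made up. A row lasts 1/10 s, in which the tool goes at most 50 mm and 8.59 degrees, less where a joint would pass 70% of its speed; a pose out of reach is approached as far as the arm can. A call with a gripper value outside its range is refused whole. OPENING is the closure, from -1 (fully open) to 1 (shut), so that 0 is half open, set as the call begins (- or left out, the last holds). The fingers move at their own pace and stop on an object; FORCE is the grip in N (left out, the last holds). Time passes only in rows, so rows that do not move let the fingers close. It gives the time, the measured TCP pose, the force and the opening at its end, in the units of the state.
- sensors.get_obs(): the state, without advancing time (a new reading comes with each control period).
- eyes.snapshot(name): name is "scene" or "top" or "wrist"; returns a dict with "image" (420x560x3 uint8, red, green, blue), "fovy" (degrees; the focal length in pixels is half the picture's height over the tangent of half this angle, whatever the lens; pixels are square), "cx", "cy" (the principal point, pixels), "view" (4x4, takes a point from world to camera coordinates); the wrist camera has in their place "mount" (4x4, takes a point from camera to tool coordinates, whose origin is the TCP and whose axes are the flange's). Camera axes: x right, y up, looking along -z (the intrinsics and any distortion apply to the point x, -y, -z); pixel columns grow to the right and rows downward; lengths in m; the calibration is good to about 2 mm. A picture is of the moment at which its call begins: read the wrist's pose just before it. There is no depth.
- sign_off(): hands the job in, once; it reports no verdict.
The state is a dict: "t": time; "q": joint angles; "dq": joint speeds; "joint_torque": joint torques, N m; "eef_pos": TCP position; "tool_rot": TCP orientation; "wrist_force": force on the tool from outside, world axes, zero at the start; "moment": the same for the moment, N m; "finger_gap": finger opening in m.
Only numpy, scipy, OpenCV 4.12 (cv2) and the standard library are available. Lean on these libraries where they do the work, as an engineer would, in place of code of your own. Each camera call takes 0.05 s, during which the arm holds its last target. There are 200 camera calls.

## Task

The front edge of the low glass shelf has drooped. Push the wooden wedge, thin end first and square to the shelf, under about the middle of the front edge until the shelf is all the way up, level against its stop, and the wedge jams tight; let go of the wedge. Then stack the loose soap box on the soap box that stands on the shelf, all four feet down in the recesses of its lid, and leave everything else where it is.

Things in the scene. Friction and masses are not known exactly. Their poses are not given: they have to be found in the camera images.
- stand: Fixed chrome rear bracket of the glass shelf. Origin: on the marble, under the shelf's centre. x: from the shelf's front edge to its hinge (away from the robot at yaw 0); y along the shelf; z up. Shelf 300 mm along y, 150 along x: front edge x -75 mm, hinge x +75, z 34. Posts 50 mm high at x +78, y +-140; else clear below. Fixed on it at x 15, y 105: toothbrush holder, 57 wide, top at z 115.
- shelf (a joint): Tilt of the glass shelf about its rear hinge, rad. 0: level, against a firm stop; -0.08: fully drooped, as at the start. It falls back by its own weight (0.8 kg; about 4 N at the front edge) unless the wedge holds its front edge up.
- shelf_edge (a point): Middle of the lower front corner of the chrome strip along the shelf's front edge (the corner that rides on the wedge's ramp). 28 mm above the marble when level, 16 mm when drooped. The strip is 300 mm long, 14 mm high, 8 mm deep. Axes as the shelf's, turning with it.
- nest (a point): Centre of the four lid recesses of the lower soap box (60 mm along x, 116 along y, 50 high, fixed on the shelf), at the recess floors: 5 mm below the lid's top, 84 mm above the marble when level. Recesses 16 mm square at x +-17, y +-45 mm, rims bevelled 1.5 mm. At x 10, y -50 mm of stand. Axes as the shelf's, turning with it.
- wedge_grip (a point): Centre of the wooden wedge's grip block, 26 mm up. Wedge 150 mm long, 44 wide, 0.12 kg; x points to its thin end. Grip block (thick end) 40 x 44, 48 mm high; from 20 mm ahead of here a 110 mm ramp falls from 34 to 4 mm. The edge touches it when about 86 mm ahead of here, and is 42 mm ahead when level. The push takes 3 to 10 N, climbing steeply at the stop; friction then holds it.
- wedge_tip (a point): Middle of the lower edge of the wedge's thin end, 130 mm ahead of wedge_grip along the wedge; axes as the wedge's. A push held a few mm high or level goes in easily; pressing the wedge down on the marble while pushing adds friction (0.5 to 0.7) and can stall it early. When let go it springs back a little (shelf about -0.002 rad).
- soapbox_center (a point): Centre of the loose pink plastic soap box, 28 mm above the undersides of its feet. 60 mm along x, 116 along y, 56 high with feet, about 0.16 kg; four feet 12 mm square, 6 high at x +-17, y +-45 mm. Half a turn makes no difference. Stands on the marble at first. Seated, this point is 28 mm above nest.
- cup: Porcelain cup, 76 mm in diameter, 85 mm high; origin under its centre. Leave alone.
- jar: Round white jar with a chrome cap, 64 mm in diameter, 60 mm high; origin under its centre. Leave alone.
- hairbrush: Black hairbrush lying on its back, 215 mm long; origin on the marble near its middle. Leave alone.
- mirror: Round mirror on a swivel stand, 145 mm wide, 206 mm high; origin under its base. Leave alone.
- lotion: White bottle, 60 mm in diameter, 150 mm high; origin under its centre. Leave alone.
- soapdish: White dish with a bar of soap, 100 by 70 mm, 34 mm high; origin under its centre. Leave alone.
Things that resemble listed ones, but are neither listed nor needed, are in the scene too. What is shaped like the part that bears wedge_grip but yellow is not meant.

How it is judged:
On the way, in this order (a step that is already met when the one before it is completed fails the run):
1. the wedge, let go, holds the shelf's front edge up: shelf level, wedge in under the middle of the edge, square to it (value of joint shelf above -0.007 rad and contact force between wedge and stand above 1.5 N and x of wedge_tip in the frame of shelf_edge between 0.06 and 0.11 m and y of wedge_tip in the frame of shelf_edge between -0.05 and 0.05 m and angle between the x axis of wedge and the x axis of stand, either way round below 0.25 rad and contact force between the fingers and wedge below 0.1 N), for 0.3 s.
2. the loose soap box sits on the lower one, its feet down in the recesses, the shelf still wedged level (value of joint shelf above -0.007 rad and contact force between wedge and stand above 1.5 N and x of soapbox_center in the frame of nest between -0.004 and 0.004 m and y of soapbox_center in the frame of nest between -0.004 and 0.004 m and z of soapbox_center in the frame of nest between 0.025 and 0.0305 m and angle between the x axis of soapbox and the x axis of stand, either way round below 0.08 rad and angle between soapbox_center's own z axis and vertical below 0.05 rad), for 0.2 s.
At the end, for the whole second after the job is handed in: Shelf within 0.007 rad of level, borne by the wedge (over 1.5 N), thin end 60-110 mm in, within 50 mm of the middle and 0.25 rad of square; soap box stacked, centred within 4 mm, feet in the recesses, aligned within 0.08 rad; both let go, at rest; other things shifted under 30 mm (all of step 2 and x of wedge_tip in the frame of shelf_edge between 0.06 and 0.11 m and y of wedge_tip in the frame of shelf_edge between -0.05 and 0.05 m and angle between the x axis of wedge and the x axis of stand, either way round below 0.25 rad and contact force between the fingers and soapbox below 0.1 N and linear speed of soapbox below 0.02 m/s and linear speed of wedge below 0.01 m/s and angular speed of soapbox below 0.2 rad/s); the robot touches nothing.
It fails at once if a bystander (cup, jar, hairbrush, mirror, bottle or soap dish) is shifted by more than 30 mm (distance of any of cup, jar, hairbrush, mirror, lotion, soapdish from where it was at the start of the episode above 0.03 m).
It also fails if it takes over 69 s, if anything falls off the work surface, if the arm or the gripper's body presses on something with over 40 N, if the wrist force passes 120 N, or if a joint passes its speed limit or range.

## Working session

There is one attempt and no reset: what is moved stays moved. The work goes in short steps, Python scripts to look and compute and a shell command to move; the robot and the scene stay as the last step left them, time stands still between calls to the robot, and variables do not carry over. Pictures are saved under pics/ and viewed, about 8 in all and at most 12, crops included, and the job is handed in when it is done.

```bash
mkdir -p pics; cat > h.py <<'E'
import numpy as np, cv2, json
from cell import sensors, eyes
from scipy.spatial.transform import Rotation as R
def snap(name, fn=None):
    o=sensors.get_obs(); s=eyes.snapshot(name); im=np.array(s["image"])
    if fn: cv2.imwrite(f"pics/{fn}.png", im[:,:,::-1])
    s["f"]=im.shape[0]/2/np.tan(np.radians(s["fovy"])/2)
    if "view" in s: s["c2w"]=np.linalg.inv(np.array(s["view"]))
    else:
        T=np.eye(4); q=o["tool_rot"]; T[:3,:3]=R.from_quat([q[1],q[2],q[3],q[0]]).as_matrix(); T[:3,3]=o["eef_pos"]
        s["c2w"]=T@np.array(s["mount"])
    s["image"]=im; return s
def ray(s,u,v):
    d=np.array([(u-s["cx"])/s["f"],-(v-s["cy"])/s["f"],-1.0]); M=s["c2w"]
    return M[:3,3], M[:3,:3]@d
def onplane(s,u,v,z):
    o,d=ray(s,u,v); return o+d*(z-o[2])/d[2]
def proj(s,p):
    c=np.linalg.inv(s["c2w"])@np.append(p,1); return s["cx"]+s["f"]*c[0]/-c[2], s["cy"]-s["f"]*c[1]/-c[2]
E
python3 - <<'E'
from h import *
print(sensors.get_obs())
for n in("scene","top"):
    s=snap(n,n+"0"); print(n,{k:v for k,v in s.items() if k not in("image",)})
    np.save(n+"0.npy",s,allow_pickle=True)
a=cv2.imread("pics/scene0.png");b=cv2.imread("pics/top0.png")
E
```

```text
{'t': 0.0, 'q': array([-1.22730551e+00,  3.78083080e-01,  7.96559266e-02,  1.27442247e+00,
        1.92924421e-05,  1.46048919e+00]), 'dq': array([-6.76392053e-04,  1.92881264e-03, -8.80417190e-05, -1.93875094e-05,
        1.47631019e-04,  1.19099243e-03]), 'joint_torque': array([-1.27323761e-03, -4.63600016e+01,  2.69879240e+01,  2.06999917e-02,
       -5.16510881e-04,  1.21536733e-06]), 'eef_pos': array([ 0.25185608, -0.51618239,  0.2303611 ]), 'tool_rot': array([-1.02079793e-03,  9.74368164e-01,  2.24956944e-01, -1.09846795e-04]), 'wrist_force': array([-0.10060445,  0.05592857, -0.00267027]), 'moment': array([0.01263608, 0.02347116, 0.01596995]), 'finger_gap': 0.0854926159181323}
scene {'fovy': 56.99551159877098, 'cx': 286.63679493196236, 'cy': 213.2464463966679, 'view': array([[-0.26553994,  0.9640141 , -0.01285941,  0.20676059],
       [-0.83271502, -0.22261045,  0.50698154,  0.42650972],
       [ 0.48587472,  0.14533207,  0.86186098, -1.75636246],
       [ 0.        ,  0.        ,  0.        ,  1.        ]]), 'f': np.float64(386.8080157264276), 'c2w': array([[-0.26553994, -0.83271502,  0.48587472,  1.26343635],
       [ 0.9640141 , -0.22261045,  0.14533207,  0.15088119],
       [-0.01285941,  0.50698154,  0.86186098,  1.30016654],
       [ 0.        ,  0.        ,  0.        ,  1.        ]])}
top {'fovy': 54.722308541494456, 'cx': 284.1048830085469, 'cy': 215.2544242951219, 'view': array([[ 0.01066132, -0.99993022,  0.00508851, -0.0690062 ],
       [ 0.97787303,  0.01148913,  0.20888353, -0.59047534],
       [-0.20892742,  0.00274894,  0.97792729, -1.09665601],
       [ 0.        ,  0.        ,  0.        ,  1.        ]]), 'f': np.float64(405.80422506376107), 'c2w': array([[ 0.01066132,  0.97787303, -0.20892742,  0.3490241 ],
       [-0.99993022,  0.01148913,  0.00274894, -0.05920269],
       [ 0.00508851,  0.20888353,  0.97792729,  1.19614155],
       [ 0.        ,  0.        ,  0.        ,  1.        ]])}
```

View pics/scene0.png

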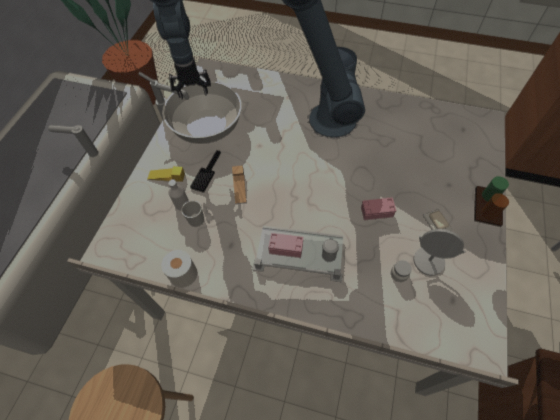

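View pics/top0.png

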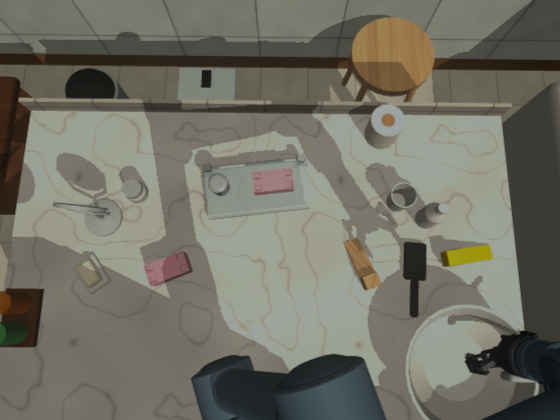

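The scene and top views show:
- **Wedge:** wooden at top (362,262), with a yellow lookalike at (467,255). The wooden one is meant.
- **Soap boxes:** the loose one is at top (168,267), the fixed one on the shelf at (273,181).
- **Shelf:** front edge from about (208,217) to (308,208).

I'll confirm with one enlarged crop.

```bash
python3 - <<'E'
import cv2
a=cv2.imread("pics/top0.png")[145:301,138:398]
cv2.imwrite("pics/crop1.png",cv2.resize(a,None,fx=3,fy=3,interpolation=cv2.INTER_CUBIC))
E
```

```text
(no output)
```

View pics/crop1.png

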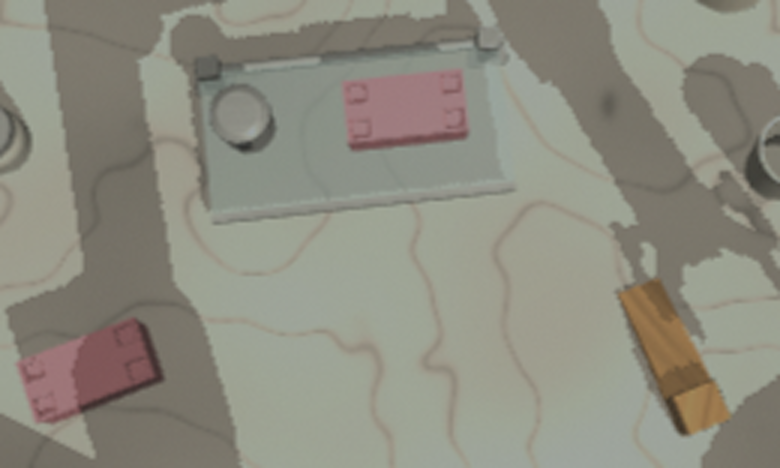

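The crop shows the wooden wedge with its grip block at crop (700,408), nearest the robot, and its thin end at (640,290). The loose pink box is at (90,370). The shelf's front strip runs from (212,217) to (513,187), and the fixed box's lid is at (405,105).

```bash
python3 - <<'E'
from h import *
s=np.load("top0.npy",allow_pickle=True).item(); sc=np.load("scene0.npy",allow_pickle=True).item()
im=s["image"]; hsv=cv2.cvtColor(im,cv2.COLOR_RGB2HSV)
P=lambda u,v,z: onplane(s,138+u/3-.33,145+v/3-.33,z)
def sh(n,p): print(n,np.round(np.array(p)*1000,1))
# grip block top
sh("block top",[P(*c,.048) for c in((670,400),(708,380),(728,413),(686,433))])
sh("tip",[P(*c,.004) for c in((621,293),(658,280))])
sh("strip top front",[P(*c,z) for c,z in(((212,219),.030),((513,187),.030))])
sh("lid",[P(*c,.082) for c in((346,82),(462,70),(468,132),(350,143))])
# pink contour
m=cv2.inRange(hsv,(160,60,40),(180,255,255))|cv2.inRange(hsv,(0,60,40),(4,255,255))
for c in cv2.findContours(m,0,2)[0]:
    if cv2.contourArea(c)>200:
        print(cv2.minAreaRect(c)); 
sh("loose",[P(*c,.056) for c in((20,368),(136,320),(158,372),(50,420))])
E
```

```text
block top [[ 417.  -279.9   48. ]
 [ 435.9 -316.1   48. ]
 [ 405.6 -333.7   48. ]
 [ 386.8 -293.9   48. ]]
tip [[ 523.7 -242.9    4. ]
 [ 537.1 -279.9    4. ]]
strip top front [[ 588.3  159.6   30. ]
 [ 623.9 -134.7   30. ]]
lid [[713.   28.3  82. ]
 [726.4 -82.6  82. ]
 [664.8 -88.7  82. ]
 [652.6  22.9  82. ]]
((167.42831420898438, 268.32476806640625), (22.717973709106445, 44.46833038330078), 67.7509765625)
loose [[439.4 326.1  56. ]
 [485.4 221.2  56. ]
 [437.1 197.7  56. ]
 [392.  294.6  56. ]]
```

```bash
cat >> h.py <<'E'
def to(x,y,z,yaw):
    "shift in tool axes (mm) and turn to reach world TCP target, tool x at yaw"
    o=sensors.get_obs(); q=o["tool_rot"]; M=R.from_quat([q[1],q[2],q[3],q[0]]).as_matrix()
    d=M.T@(np.array([x,y,z])-o["eef_pos"]); y0=np.arctan2(M[1,0],M[0,0])
    t=-((yaw-y0+np.pi)%(2*np.pi)-np.pi)
    print("t",round(o["t"],2),"pos",np.round(o["eef_pos"]*1e3,1),"yaw",round(y0,4),"tilt",np.round(M[:2,2],4),"F",np.round(o["wrist_force"],1),"gap",round(o["finger_gap"],4),"-> shift",np.round(d*1e3,1),"turn",round(t,4))
E
python3 -m jog '39 -20 0 0;39 -20 0 0;39 -20 0 0;39 -20 0 0;39 -20 0 0;39 -20 0 0;0 0 0 0;0 0 0 0'
python3 - <<'E'
from h import *
s=snap("wrist","w1"); print(np.round(s["mount"],3),s["f"]); np.save("w1.npy",s,allow_pickle=True); to(.411,-.306,.231,.4)
E
```

```text
t: 0.9
eef_pos: [0.41, -0.3055, 0.231]
tool_rot: [-0.0, 0.974, 0.226, -0.0]
wrist_force: [0.0, -0.2, 0.6]
finger_gap: 0.0857
[[-0.     0.946  0.324  0.083]
 [ 1.     0.    -0.    -0.   ]
 [-0.     0.324 -0.946 -0.142]
 [ 0.     0.     0.     1.   ]] 353.99619756568006
t 0.95 pos [ 409.6 -306.4  231. ] yaw 0.4543 tilt [-0.0008 -0.0001] F [-0.5  0.2  1.6] gap 0.0852 -> shift [1.5 0.3 0. ] turn 0.0543
```

View pics/w1.png

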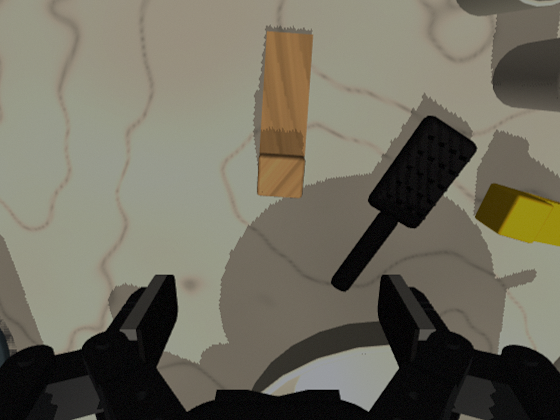

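The wrist view shows the wooden wedge with its block top at about (281,176) and its thin end at (290,31). The yellow lookalike is at (515,210), and the hairbrush is clear of the jaws.

```bash
python3 - <<'E'
from h import *
s=np.load("w1.npy",allow_pickle=True).item()
b=np.array([onplane(s,*c,.048) for c in((260,155),(304,158),(301,197),(258,195))]); t=np.array([onplane(s,*c,.004) for c in((267,30),(312,33))])
print(np.round(b*1e3,1),b.mean(0)); d=t.mean(0)-b.mean(0); print(t*1e3,np.linalg.norm(d[:2]),np.arctan2(d[1],d[0]))
w=np.diff(t,axis=0)[0]; print("w",np.linalg.norm(w),np.arctan2(w[0],-w[1]))
m=b.mean(0); to(m[0],m[1],.15,np.arctan2(d[1],d[0]))
E
```

```text
[[ 421.3 -282.    48. ]
 [ 436.7 -319.9   48. ]
 [ 401.8 -334.9   48. ]
 [ 385.3 -296.8   48. ]] [ 0.41126832 -0.30839269  0.048     ]
[[ 523.11003381 -239.05398349    4.        ]
 [ 539.531618   -278.33701286    4.        ]] 0.1299323440268481 0.3924844496810833
w 0.042577280610124876 0.3959543685254418
t 0.95 pos [ 409.6 -306.4  231. ] yaw 0.4543 tilt [-0.0008 -0.0001] F [-0.5  0.2  1.6] gap 0.0852 -> shift [ 0.7  2.6 81. ] turn 0.0618
```

```bash
python3 -m jog '1 2.5 40 .062;0 0 45 0;0 0 45 0;0 0 45 0;0 0 30 0;0 0 14 0;0 0 0 0' -1
python3 - <<'E'
from h import *
to(.4113,-.3084,.012,.393)
E
python3 -m jog '0 0 0 0;0 0 0 0;0 0 0 0;0 0 0 0;0 0 0 0;0 0 0 0;0 0 -4 0;0 0 0 0;0 0 0 0' 1 60
python3 - <<'E'
from h import *
th=.12; to(.606-.12*np.cos(th),.0125-.12*np.sin(th),.012,th)
E
```

```text
t: 1.65
eef_pos: [0.4089, -0.3078, 0.0097]
tool_rot: [-0.002, 0.981, 0.193, -0.002]
wrist_force: [-1.0, -0.5, 0.0]
finger_gap: 0.0856
t 1.65 pos [ 408.9 -307.8    9.7] yaw 0.389 tilt [-0.0043  0.0036] F [-1.  -0.5  0. ] gap 0.0856 -> shift [ 2.   1.5 -2.3] turn -0.004
t: 2.55
eef_pos: [0.4117, -0.308, 0.0163]
tool_rot: [-0.0, 0.981, 0.195, -0.0]
wrist_force: [0.0, 0.6, -1.0]
finger_gap: 0.0431
t 2.55 pos [ 411.7 -308.    16.3] yaw 0.392 tilt [-0.0001  0.0001] F [ 0.   0.6 -1. ] gap 0.0431 -> shift [ 186.4 -254.2    4.3] turn 0.272
```

```bash
python3 -m jog '0 0 -15 .136;0 0 -15 .136;8 -29.5 0 0;8 -29.5 0 0;8 -29.5 0 0;8 -29.5 0 0;8 -29.5 0 0;8 -29.5 0 0;8 -29.5 0 0;8 -29.5 0 0;8 -29.5 0 0;8 -29.5 0 0'
python3 -m jog '0 0 0 0;0 0 0 0;0 0 0 0'
python3 - <<'E'
from h import *
th=.12; to(.606-.149,.0125-.018,.0135,th)
s=snap("wrist","w2"); np.save("w2.npy",s,allow_pickle=True)
E
```

```text
t: 3.75
eef_pos: [0.4556, -0.0044, 0.046]
tool_rot: [-0.0, 0.998, 0.06, -0.0]
wrist_force: [0.4, -0.7, -0.8]
finger_gap: 0.0432
t: 4.05
eef_pos: [0.4557, -0.0063, 0.0461]
tool_rot: [0.0, 0.998, 0.06, -0.0]
wrist_force: [0.2, -0.0, -0.7]
finger_gap: 0.0435
t 4.05 pos [455.7  -6.3  46.1] yaw 0.1192 tilt [-0.0005 -0.0004] F [ 0.2 -0.  -0.7] gap 0.0435 -> shift [ 1.4 -0.7 32.6] turn -0.0008
```

View pics/w2.png

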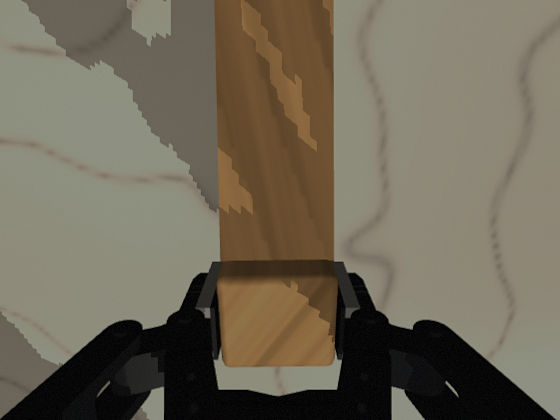

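```bash
python3 -m jog '0 0 20 0;0 0 12.5 0;20 0 0 0;20 0 0 0;15 0 0 0;5 0 0 0;0 0 0 0;0 0 0 0'
python3 - <<'E'
from h import *
th=.12; to(.606-.042*np.cos(th),.0125-.042*np.sin(th),.0125,th)
E
```

```text
t: 4.9
eef_pos: [0.5147, 0.001, 0.0136]
tool_rot: [-0.0, 0.998, 0.059, -0.0]
wrist_force: [-0.4, -0.4, -1.0]
finger_gap: 0.0431
t 4.9 pos [514.7   1.   13.6] yaw 0.119 tilt [-0.001  0.   ] F [-0.4 -0.4 -1. ] gap 0.0431 -> shift [50.  -0.5  1. ] turn -0.001
```

```bash
python3 -m jog '8 0 0 0;8 0 0 0;8 0 0 0;8 0 0 0;0 0 0 0;0 0 0 0' && python3 -m jog '4 0 0 0;4 0 0 0;0 0 0 0' && python3 -m jog '3 0 0 0;0 0 0 0' && python3 -m jog '2 0 0 0;0 0 0 0'
```

```text
t: 5.5
eef_pos: [0.5457, 0.0054, 0.0129]
tool_rot: [-0.0, 0.998, 0.06, -0.002]
wrist_force: [-3.3, -0.1, -4.2]
finger_gap: 0.0432
t: 5.8
eef_pos: [0.5541, 0.0063, 0.0131]
tool_rot: [-0.0, 0.998, 0.06, -0.001]
wrist_force: [-3.4, -0.2, -3.6]
finger_gap: 0.0433
t: 6.0
eef_pos: [0.5578, 0.0066, 0.0134]
tool_rot: [-0.0, 0.998, 0.06, -0.001]
wrist_force: [-3.4, -0.1, -5.3]
finger_gap: 0.0433
t: 6.2
eef_pos: [0.5602, 0.0068, 0.0136]
tool_rot: [0.0, 0.998, 0.06, -0.0]
wrist_force: [-4.1, -0.0, -6.1]
finger_gap: 0.0433
```

```bash
python3 -m jog '0 0 1 0;2 0 0 0;0 0 0 0' && python3 -m jog '2 0 0 0;0 0 0 0' && python3 -m jog '2 0 0 0;0 0 0 0'
```

```text
t: 6.5
eef_pos: [0.5625, 0.007, 0.0129]
tool_rot: [0.0, 0.998, 0.06, 0.0]
wrist_force: [-3.4, 0.4, -5.2]
finger_gap: 0.0433
t: 6.7
eef_pos: [0.5637, 0.0072, 0.0126]
tool_rot: [0.0, 0.998, 0.06, -0.001]
wrist_force: [-5.1, 0.4, -4.9]
finger_gap: 0.0433
t: 6.9
eef_pos: [0.5638, 0.0072, 0.0126]
tool_rot: [0.0, 0.998, 0.06, -0.002]
wrist_force: [-10.4, -1.0, 0.0]
finger_gap: 0.0432
```

```bash
python3 -m jog '2 0 0 0;0 0 0 0' && python3 -m jog '2 0 0 0;0 0 0 0;0 0 0 0'
```

```text
t: 7.1
eef_pos: [0.5638, 0.0072, 0.0125]
tool_rot: [0.0, 0.998, 0.06, -0.004]
wrist_force: [-16.0, -2.6, 5.2]
finger_gap: 0.0434
t: 7.4
eef_pos: [0.5638, 0.0073, 0.0125]
tool_rot: [0.001, 0.998, 0.06, -0.005]
wrist_force: [-20.3, -4.1, 10.2]
finger_gap: 0.0434
```

```bash
python3 -m jog '0 0 0 0;0 0 0 0;0 0 0 0;0 0 0 0;0 0 0 0' -1 && python3 -m jog '-5 0 -10 0;0 0 -30 0;-10 0 -50 0;-30 0 -40 0;-30 0 -40 0;-40 0 -40 0;0 0 0 0;0 0 0 0'
python3 - <<'E'
from h import *
s=snap("wrist","w3"); np.save("w3.npy",s,allow_pickle=True); to(.438,.26,.24,.42)
E
```

```text
t: 7.9
eef_pos: [0.5713, 0.008, 0.0133]
tool_rot: [0.0, 0.998, 0.06, 0.001]
wrist_force: [0.7, -0.4, 0.0]
finger_gap: 0.0852
t: 8.7
eef_pos: [0.4612, -0.0053, 0.2188]
tool_rot: [0.0, 0.998, 0.06, 0.002]
wrist_force: [1.1, 0.4, -0.6]
finger_gap: 0.0854
t 8.75 pos [461.   -5.2 217.4] yaw 0.1197 tilt [ 0.0015 -0.0002] F [ 0.1 -0.  -0.1] gap 0.0853 -> shift [   8.8 -266.1  -22.7] turn -0.3003
```

View pics/w3.png

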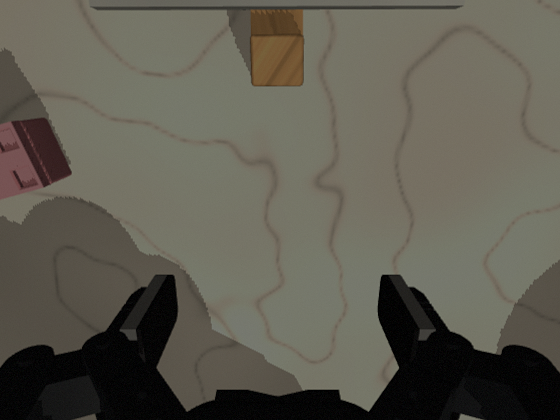

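```bash
python3 - <<'E'
from h import *
s=np.load("w3.npy",allow_pickle=True).item()
e=np.array([onplane(s,*c,.028) for c in((92,9.5),(462,7.5))]); b=np.array([onplane(s,*c,.048) for c in((250,36),(303,36),(303,86),(252,86))])
d=e[0]-e[1]; th=np.arctan2(-d[0],d[1]); m=e.mean(0); print("edge len",np.linalg.norm(d),"yaw",th,"mid",m)
ux=np.array([np.cos(th),np.sin(th)]);uy=np.array([-ux[1],ux[0]]); g=(b.mean(0)-m)[:2]
print("block in edge frame",g@ux,g@uy, "tip x",g@ux+.13, "side yaw",np.arctan2(*(b[0]+b[1]-b[2]-b[3])[[1,0]]))
E
python3 -m jog '0 0 0 -.149;0 0 0 -.149;0 0 0 -.149;0 0 0 -.149;0 0 0 -.149;0 0 0 -.149;0 0 0 -.149;0 0 0 -.149;0 0 0 -.149;0 0 0 -.149;0 0 0 -.149;0 0 0 -.149'
python3 -m jog '0 0 0 -.082;0 0 0 0;0 0 0 0'
python3 - <<'E'
from h import *
to(.438,.26,.24,1.99); print(sensors.get_obs()["q"].round(2))
E
```

```text
edge len 0.3096390321218917 yaw 0.12454449726272819 mid [0.60350657 0.01169874 0.028     ]
block in edge frame -0.042388057537770925 0.00020872385676535318 tip x 0.08761194246222909 side yaw 0.14077470612931
t: 9.95
eef_pos: [0.4606, -0.0049, 0.2151]
tool_rot: [-0.002, 0.576, 0.818, -0.001]
wrist_force: [0.3, -0.1, -0.8]
finger_gap: 0.085
t: 10.25
eef_pos: [0.4606, -0.005, 0.2159]
tool_rot: [-0.001, 0.545, 0.838, -0.001]
wrist_force: [-0.4, 0.0, -0.6]
finger_gap: 0.0853
t 10.25 pos [460.6  -5.  215.9] yaw 1.9883 tilt [-0.0023  0.0003] F [-0.4  0.  -0.6] gap 0.0853 -> shift [251.5  86.7 -24. ] turn -0.0017
[-0.15  0.15 -0.26  1.16 -0.    1.  ]
```

```bash
python3 -m jog '42 14.5 -4 0;42 14.5 -4 0;42 14.5 -4 0;42 14.5 -4 0;42 14.5 -4 0;42 14.5 -4 0;0 0 0 0;0 0 0 0;0 0 0 0' -1
python3 - <<'E'
from h import *
s=snap("wrist","w4"); np.save("w4.npy",s,allow_pickle=True); to(.438,.26,.24,1.99); print(sensors.get_obs()["q"].round(2))
E
```

```text
t: 11.15
eef_pos: [0.4376, 0.2596, 0.2406]
tool_rot: [-0.0, 0.545, 0.838, -0.001]
wrist_force: [0.2, -0.6, 0.4]
finger_gap: 0.0855
t 11.2 pos [437.7 259.3 240.7] yaw 1.9878 tilt [-0.0009 -0.0008] F [-0.4 -0.1 -0.1] gap 0.0855 -> shift [0.5 0.6 0.7] turn -0.0022
[ 0.41  0.24 -0.08  1.25 -0.    1.56]
```

View pics/w4.png

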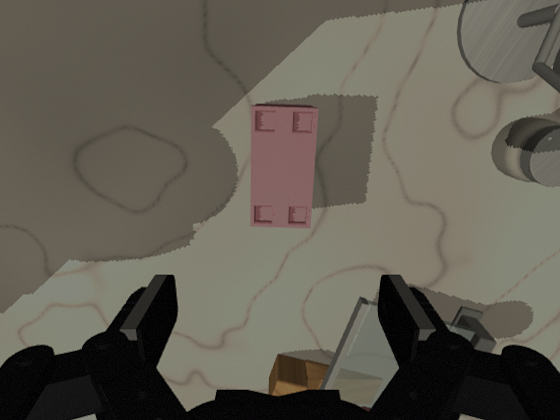

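The wrist view shows the loose box directly below, upright, with lid recesses at (265,120), (301,121), (299,214) and (263,214). The jar and mirror are well to the right.

```bash
cat > box.py <<'E'
from h import *
def box(s,z,lo,hi,roi=None,minA=2000):
    hsv=cv2.cvtColor(s["image"],cv2.COLOR_RGB2HSV)
    m=cv2.inRange(hsv,(165,lo,hi),(180,255,255))|cv2.inRange(hsv,(0,lo,hi),(5,255,255))
    m=cv2.morphologyEx(m,cv2.MORPH_CLOSE,np.ones((5,5)))
    for c in cv2.findContours(m,0,2)[0]:
        if cv2.contourArea(c)<minA: continue
        p=np.array([onplane(s,u,v,z)[:2]*1e3 for u,v in c[:,0]],np.float32)
        r=cv2.minAreaRect(p); q=cv2.boxPoints(r); e=q[1]-q[0] if np.linalg.norm(q[1]-q[0])>np.linalg.norm(q[2]-q[1]) else q[2]-q[1]
        print("rect c",np.round(r[0],1),"size",np.round(r[1],1),"long axis",round(float(np.arctan2(e[1],e[0])%np.pi),4))
E
python3 - <<'E'
from box import *
s=np.load("w4.npy",allow_pickle=True).item(); box(s,.056,40,40)
c=np.array([onplane(s,*p,.056) for p in((251,104),(318,106),(310,228),(251,227))]); r=np.array([onplane(s,*p,.054) for p in((265,120),(301,121),(299,214),(263,214))])
for a,n in((c,"corners"),(r,"rec")):
    l=a[0]+a[1]-a[2]-a[3]; print(n,a.mean(0)*1e3,np.linalg.norm(l)/2,np.linalg.norm(a[0]+a[3]-a[1]-a[2])/2,np.arctan2(l[1],l[0]))
m=r.mean(0); to(m[0],m[1],.03,1.98)
E
```

```text
rect c [438.4 268.2] size [ 59.8 117.5] long axis 1.9611
corners [438.59264384 267.48056701  56.        ] 0.1177780794340825 0.05923904586019262 1.9611358031050785
rec [438.24004766 267.29610007  54.        ] 0.09047064344540118 0.03415916340761707 1.9717624843561727
t 11.2 pos [437.7 259.3 240.7] yaw 1.9878 tilt [-0.0009 -0.0008] F [-0.4 -0.1 -0.1] gap 0.0855 -> shift [  7.2   4.  210.7] turn 0.0078
```

```bash
python3 -m jog '7 4 40 .02;0 0 45 0;0 0 45 0;0 0 45 0;0 0 30 0;0 0 18 0;0 0 0 0;0 0 0 0'
python3 - <<'E'
from h import *
to(.4384,.2675,.017,1.968)
E
```

```text
t: 12.0
eef_pos: [0.4388, 0.2674, 0.0185]
tool_rot: [-0.0, 0.554, 0.833, -0.0]
wrist_force: [0.0, -0.3, 0.1]
finger_gap: 0.0856
t 12.0 pos [438.8 267.4  18.5] yaw 1.9678 tilt [-0.0004 -0.0004] F [ 0.  -0.3  0.1] gap 0.0856 -> shift [ 0.2 -0.3  1.5] turn -0.0002
```

```bash
python3 -m jog '0 0 -40 0;0 0 -45 0;0 0 -45 .14;0 0 -45 .138;0 0 -47 0;-36.7 24.5 0 0;-36.7 24.5 0 0;-36.7 24.5 0 0;-36.7 24.5 0 0;-36.7 24.5 0 0;-36.7 24.5 0 0;-36.7 24.5 0 0'
python3 -m jog '-36.7 24.5 0 0;-36.7 24.5 0 0;0 0 0 0;0 0 0 0;0 0 0 0;0 0 0 0'
python3 - <<'E'
from h import *
from box import box
s=snap("wrist","w5"); np.save("w5.npy",s,allow_pickle=True); to(.697,-.035,.24,1.69); print(sensors.get_obs()["q"].round(2)); box(s,.089,40,40)
E
```

```text
t: 13.2
eef_pos: [0.6412, 0.032, 0.2428]
tool_rot: [0.001, 0.663, 0.748, 0.001]
wrist_force: [0.8, 1.2, 0.4]
finger_gap: 0.0854
t: 13.8
eef_pos: [0.6968, -0.0318, 0.2418]
tool_rot: [0.001, 0.663, 0.749, 0.0]
wrist_force: [0.4, 0.6, -0.1]
finger_gap: 0.0856
t 13.85 pos [696.8 -31.7 241.6] yaw 1.6932 tilt [ 0.0013 -0.0002] F [-1.1  0.8  0.6] gap 0.0855 -> shift [-3.3 -0.2  1.6] turn 0.0032
[-0.14  0.66  0.57  1.48 -0.    1.31]
rect c [693.4 -25.8] size [ 59.9 117.3] long axis 1.6936
```

View pics/w5.png

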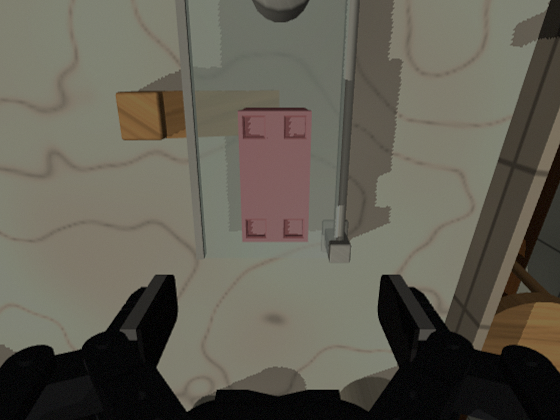

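```bash
python3 - <<'E'
from h import *
s=np.load("w5.npy",allow_pickle=True).item()
r=np.array([onplane(s,*p,.087) for p in((255,126),(296,127),(292,228),(256,228))])
l=r[0]+r[1]-r[2]-r[3]; print(r.mean(0)*1e3,np.linalg.norm(l)/2,np.linalg.norm(r[0]+r[3]-r[1]-r[2])/2,np.arctan2(l[1],l[0]))
E
python3 -m jog '36.7 -24.5 0 0;36.7 -24.5 0 0;36.7 -24.5 0 0;36.7 -24.5 0 0;36.7 -24.5 0 0;36.7 -24.5 0 0;36.7 -24.5 0 0;36.7 -24.5 0 0;36.7 -24.5 0 0;0 0 40 -.14;0 0 40 -.138;0 0 0 0'
python3 - <<'E'
from h import *
to(.4384,.2678,.017,1.965)
E
```

```text
[693.73939628 -27.21608194  87.        ] 0.0904294414949597 0.03321794250501245 1.6762873559393263
t: 15.05
eef_pos: [0.4329, 0.2672, 0.1557]
tool_rot: [-0.003, 0.552, 0.834, -0.004]
wrist_force: [-0.7, -1.1, 0.1]
finger_gap: 0.0854
t 15.05 pos [432.9 267.2 155.7] yaw 1.9718 tilt [-0.0093 -0.0044] F [-0.7 -1.1  0.1] gap 0.0854 -> shift [ -1.5   6.8 138.7] turn 0.0068
```

```bash
python3 -m jog '0 0 45 0;0 0 45 0;0 0 30 0;0 0 16 0;0 0 0 0;0 0 0 0'
python3 - <<'E'
from h import *
to(.4384,.2678,.017,1.965)
E
```

```text
t: 15.65
eef_pos: [0.4397, 0.269, 0.026]
tool_rot: [0.001, 0.554, 0.833, 0.001]
wrist_force: [0.4, 0.9, 0.7]
finger_gap: 0.0852
t 15.65 pos [439.7 269.   26. ] yaw 1.9682 tilt [0.002  0.0008] F [0.4 0.9 0.7] gap 0.0852 -> shift [-0.6 -1.7  9. ] turn 0.0032
```

```bash
python3 -m jog '-.5 -1 8 .003;0 0 0 0;0 0 0 0' && python3 -m jog '0 0 0 0;0 0 0 0;0 0 0 0;0 0 0 0;0 0 0 0;0 0 0 0;0 0 0 0;0 0 0 0' 1 30
python3 - <<'E'
from h import *
to(.4384,.2678,.017,1.965)
E
python3 -m jog '0 0 -20 0;0 0 -40 0;0 0 -45 .14;0 0 -45 .13;0 0 -40 0;0 0 0 0;0 0 0 0'
python3 - <<'E'
from h import *
to(.6935,-.0265,.21,1.6915)
E
```

```text
t: 15.95
eef_pos: [0.4382, 0.2677, 0.0168]
tool_rot: [0.0, 0.554, 0.832, 0.0]
wrist_force: [0.2, -0.7, 0.3]
finger_gap: 0.0854
t: 16.75
eef_pos: [0.4381, 0.2677, 0.0167]
tool_rot: [0.0, 0.554, 0.832, 0.0]
wrist_force: [-0.7, -1.2, 6.6]
finger_gap: 0.0596
t 16.75 pos [438.1 267.7  16.7] yaw 1.9666 tilt [0.0007 0.0002] F [-0.7 -1.2  6.6] gap 0.0596 -> shift [-0.   0.3 -0.3] turn 0.0016
t: 17.45
eef_pos: [0.4382, 0.2678, 0.2063]
tool_rot: [0.0, 0.661, 0.75, 0.001]
wrist_force: [-0.9, 0.1, -3.5]
finger_gap: 0.0596
t 17.45 pos [438.2 267.8 206.3] yaw 1.697 tilt [0.0012 0.0004] F [-0.9  0.1 -3.5] gap 0.0596 -> shift [-324.1  216.3   -3.6] turn 0.0055
```

```bash
python3 -m jog '-36 24 0 .0055;-36 24 0 0;-36 24 0 0;-36 24 0 0;-36 24 0 0;-36 24 0 0;-36 24 0 0;-36 24 0 0;-36 24 0 0;0 0 0 0;0 0 0 0;0 0 0 0'
python3 - <<'E'
from h import *
from box import box
s=snap("wrist","w6"); np.save("w6.npy",s,allow_pickle=True); to(.6935,-.0265,.106,1.6915)
box(s,sensors.get_obs()["eef_pos"][2]+.0393,40,30)
t=snap("top"); print("top:"); box(t,.2+.04,60,40,minA=300)
E
```

```text
t: 18.65
eef_pos: [0.6899, -0.027, 0.2041]
tool_rot: [-0.002, 0.663, 0.749, -0.001]
wrist_force: [-0.4, -0.7, -1.5]
finger_gap: 0.0595
t 18.7 pos [690.  -26.7 204.9] yaw 1.6925 tilt [-0.0029  0.0006] F [-0.1  0.6 -1.7] gap 0.0599 -> shift [-0.3  3.8 98.9] turn 0.001
rect c [687.   -4.9] size [ 60.7 103.7] long axis 1.6968
top:
rect c [668.8 -69. ] size [ 37.1 114.6] long axis 3.0349
```

View pics/w6.png

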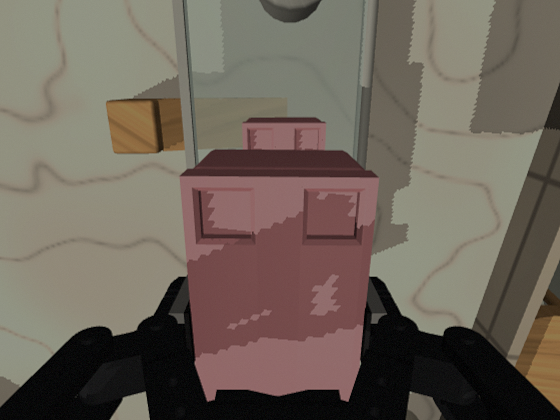

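The held box is square in the jaws, with its far lid edge from (184,176) to (376,177) and recesses centred at about (225,216) and (332,216). The lower box's far edge is visible at (245–325,122).

```bash
python3 - <<'E'
from h import *
s=np.load("w6.npy",allow_pickle=True).item()
o=sensors.get_obs(); q=o["tool_rot"]; M=R.from_quat([q[1],q[2],q[3],q[0]]).as_matrix(); t=o["eef_pos"]
T=lambda u,v,z: M.T@(onplane(s,u,v,z)-t)*1e3
zl=t[2]+.0393
print("held far edge",*[T(u,v,zl).round(1) for u,v in((184,176),(376,177),(197,190),(254,190),(254,243),(197,243),(304,190),(359,190),(359,243),(304,243))],sep="\n")
print("lower far edge",T(245,122.5,.089).round(1),T(325,122.5,.089).round(1))
to(.6935,-.0265,.106,1.6915)
E
```

```text
held far edge
[ 57.2 -28.3 -39.2]
[ 56.9  28.3 -39.3]
[ 52.9 -24.7 -39.2]
[ 52.9  -7.7 -39.3]
[ 35.6  -8.1 -39.3]
[ 35.6 -26.  -39.2]
[ 52.9   7.2 -39.3]
[ 52.9  23.6 -39.3]
[ 35.6  24.9 -39.3]
[ 35.6   7.6 -39.3]
lower far edge [ 57.1 -24.2 116.7] [ 57.1  32.8 116.6]
t 18.75 pos [690.3 -26.6 205.6] yaw 1.6928 tilt [-0.0017  0.0003] F [ 0.   0.3 -1.8] gap 0.0598 -> shift [-0.3  3.4 99.6] turn 0.0013
```

```bash
python3 -m jog '-.3 3.7 30 .001;0 0 35 0;0 0 20 0;0 0 8 0;0 0 0 0;0 0 0 0;0 0 0 0'
python3 - <<'E'
from h import *
to(.6936,-.0265,.103,1.6915)
E
```

```text
t: 19.45
eef_pos: [0.6964, -0.0278, 0.1154]
tool_rot: [0.002, 0.663, 0.748, 0.001]
wrist_force: [-0.7, 1.1, -1.5]
finger_gap: 0.0597
t 19.45 pos [696.4 -27.8 115.4] yaw 1.6906 tilt [ 0.0037 -0.0006] F [-0.7  1.1 -1.5] gap 0.0597 -> shift [ 1.6 -2.7 12.4] turn -0.0009
```

```bash
python3 -m jog '0 0 4 0;0 0 0 0;0 0 0 0;0 0 0 0;0 0 0 0;0 0 0 0'
python3 - <<'E'
from h import *
to(.6936,-.0265,.103,1.6915)
E
```

```text
t: 20.05
eef_pos: [0.6951, -0.0278, 0.1092]
tool_rot: [0.0, 0.664, 0.748, -0.0]
wrist_force: [0.5, -0.5, -1.5]
finger_gap: 0.0595
t 20.05 pos [695.1 -27.8 109.2] yaw 1.6903 tilt [ 0.0001 -0.0001] F [ 0.5 -0.5 -1.5] gap 0.0595 -> shift [ 1.5 -1.3  6.2] turn -0.0012
```

```bash
python3 -m jog '1.5 -1.2 2 0;0 0 2 0;0 0 0 0;0 0 0 0;0 0 0 0'; python3 -m jog '0 0 2 0;0 0 0 0;0 0 0 0'
python3 - <<'E'
from h import *
to(.6936,-.0265,.1007,1.6915)
E
```

```text
t: 20.55
eef_pos: [0.6938, -0.0265, 0.1052]
tool_rot: [0.0, 0.664, 0.748, 0.0]
wrist_force: [1.1, 0.8, -2.0]
finger_gap: 0.0594
t: 20.85
eef_pos: [0.6936, -0.0264, 0.103]
tool_rot: [-0.0, 0.664, 0.748, -0.0]
wrist_force: [-0.5, -0.5, -1.8]
finger_gap: 0.0597
t 20.85 pos [693.6 -26.4 103. ] yaw 1.6903 tilt [-0.0003 -0.    ] F [-0.5 -0.5 -1.8] gap 0.0597 -> shift [-0.1 -0.   2.3] turn -0.0012
```

```bash
python3 -m jog '0 0 1.5 0;0 0 0 0;0 0 0 0'; python3 -m jog '0 0 1 0;0 0 0 0;0 0 0 0';python3 -m jog '0 0 1 0;0 0 0 0;0 0 0 0'
```

```text
t: 21.15
eef_pos: [0.6936, -0.0265, 0.1016]
tool_rot: [-0.0, 0.664, 0.748, -0.0]
wrist_force: [-0.8, 0.6, -2.7]
finger_gap: 0.0599
t: 21.45
eef_pos: [0.6938, -0.0265, 0.1007]
tool_rot: [0.0, 0.664, 0.748, 0.0]
wrist_force: [-0.3, 0.2, -2.1]
finger_gap: 0.0596
t: 21.75
eef_pos: [0.6938, -0.0265, 0.1007]
tool_rot: [0.0, 0.664, 0.748, 0.0]
wrist_force: [-3.4, 0.0, 5.6]
finger_gap: 0.0595
```

Contact comes at z 100.7, exactly the seated height, so I'll release, back straight up and check.

```bash
python3 -m jog '0 0 -1 0;0 0 0 0;0 0 0 0;0 0 0 0;0 0 0 0;0 0 0 0' -1; python3 -m jog '0 0 -10 0;0 0 -40 0;0 0 -45 0;0 0 -45 0;0 0 0 0;0 0 0 0;0 0 0 0'
python3 - <<'E'
from h import *
from box import box
s=snap("wrist","w7"); np.save("w7.npy",s,allow_pickle=True); to(.6936,-.0265,.24,1.6915); box(s,.140,40,30)
E
```

```text
t: 22.35
eef_pos: [0.6937, -0.0265, 0.1005]
tool_rot: [-0.0, 0.664, 0.748, -0.0]
wrist_force: [-0.2, 0.8, -0.6]
finger_gap: 0.0853
t: 23.05
eef_pos: [0.6932, -0.0264, 0.2398]
tool_rot: [-0.001, 0.664, 0.748, -0.0]
wrist_force: [0.0, 1.0, -0.4]
finger_gap: 0.0854
t 23.1 pos [692.9 -26.4 239.1] yaw 1.6903 tilt [-0.0029  0.0003] F [ 0.5  0.7 -0.1] gap 0.0856 -> shift [-0.2  0.7 -0.9] turn -0.0012
rect c [693.  -23.4] size [ 59.9 123.4] long axis 1.6806
```

View pics/w7.png

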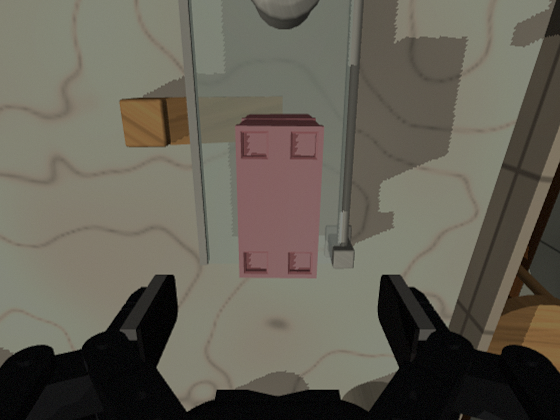

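The box sits square on the lower one: lid recesses at (255,144), (303,145), (299,262), (256,262), and wedge block at (144,122). One last numeric check before handing in.

```bash
python3 - <<'E'
from h import *
for f,rc,z,bl in(("w5",((255,126),(296,127),(292,228),(256,228)),.087,((117,92),(164,92),(165,140),(121,139))),("w7",((255,144),(303,145),(299,262),(256,262)),.138,((121,99),(166,98),(169,146),(125,147)))):
    s=np.load(f+".npy",allow_pickle=True).item()
    r=np.array([onplane(s,*p,z) for p in rc]); l=r[0]+r[1]-r[2]-r[3]
    print(f,"recess c",(r.mean(0)*1e3).round(1),"span",np.linalg.norm(l)/2,np.linalg.norm(r[0]+r[3]-r[1]-r[2])/2,"yaw",np.arctan2(l[1],l[0]),"block",(np.mean([onplane(s,*p,.048) for p in bl],0)*1e3).round(1))
from cell import sign_off
print(sign_off())
E
```

```text
w5 recess c [693.7 -27.2  87. ] span 0.0904294414949597 0.03321794250501245 yaw 1.6762873559393263 block [565.7   7.6  48. ]
w7 recess c [693.4 -27.7 138. ] span 0.09043082340267661 0.033091788596332515 yaw 1.6790199029002206 block [565.3   7.8  48. ]
the job is handed in; nothing more can be done
None
```

The wedge is in under the shelf and the loose soap box is stacked on the lower one. I handed the job in at about 23 s of the 69 s allowed. The hand-in reports no verdict.

- **Wedge:** I pushed it thin end first under the middle of the front edge until it stopped advancing. The push force then climbed to about 20 N, and I let go. The grip block then measured 42 mm in front of the edge, so the thin end is about 88 mm in. It was centred within 1 mm and about 0.02 rad from square. Pictures before and after stacking show the block in the same place to within 0.5 mm.
- **Soap box:** The feet passed the lid rims without touching and came down at the expected seated height (tool at 100.7 mm). After release, its lid recesses measured within 1 mm and 0.003 rad of where the lower box's had been. It is let go, and the gripper is clear above it.
- **Checks that disagreed:**
  - The shelf edge came out 310 mm long in one picture instead of 300, probably from a height or corner error in my reading.
  - The last automatic outline of the box was 123 mm long, because it also took in the lower box's side face. I relied on the recesses instead.
- **Not measured directly:** I inferred that the shelf is level and that the wedge bears its weight from the 42 mm position and the steep rise in force. I did not check the bystanders' positions at the end; the moves stayed clear of them, and I saw no sign of contact.

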